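Shut and clip the seed box

TASK

Push the seed box's lid fully shut while all four clips still stand up, then snap the clips down over the rim in opposite-corner order so the lid seats evenly: one clip and the one diagonally opposite it first (either pair), then the other two. Leave every clip fully down and the lid shut, and do not disturb the cloche, mister or fork.

Things in the scene. Friction and masses are not known exactly. Their poses are not given: they have to be found in the camera images.
- seedbox: Grey plastic seed box fixed to the counter, 160 mm deep (x) by 240 mm wide (y) by 90 mm high, with an 8 mm wide rim round its top (176 x 256 mm over the rim). Origin: centre of its underside, on the counter; z up, x towards the hinge side (away from the robot), y to its left.
- lid (a joint): Angle of the white lid (176 x 256 x 8 mm), hinged along the far edge of the rim: the hinge line runs along the box's y, 88 mm from the box's centre in +x and 90 mm up. 0 = shut flat on the rim (lid top 98 mm above the counter); it grows as the near edge rises. It starts at 0.4 to 0.8 rad; the hinge is stiff, so the lid stays where it is left; about 1 to 5 N on its near edge pushes it down.
- lid_edge (a point): Point on the lid's top face, 20 mm in from its near edge, midway between the left and right clips, 156 mm from the lid's hinge line; a free spot to push. Its x lies in the lid face away from the near edge, z is the lid's outward normal.
- cloche: Green glass bell cloche with a ball knob, 130 mm across, 170 mm high; origin at the centre of its underside. Bystander.
- mister: Stainless steel plant mister with a black head, 72 mm across, 166 mm high; origin at the centre of its underside. Bystander.
- fork: Hand fork lying flat beyond the box, 250 mm long along its x, black rubber grip to -x, three steel tines to +x, 28 mm high; origin under its neck on the counter. Bystander.
- clip_nl (a joint): Angle of the near left clip (as seen from the robot): black plate 68 x 44 x 5 mm with a 28 mm downturned lip at its free end. Its hinge line on the lid is parallel to the box's x, 75 mm from the box's middle in +y, 12 mm above the lid's underside; the clip is centred 50 mm from the middle in -x. 0 = snapped down flat, lip over the rim; grows as its free end rises. Starts at 0.62 to 0.92 rad, stop at 1.1.
- clip_nl_pad (a point): Where to press the near left clip: on its plate's upper face, 45 mm from its hinge line, mid width; moves with it. x along the hinge line, z out of the face. A light spring keeps the clip up; pushed down it rides over a sprung catch in the rim at 0.2 to 0.1 rad (5 to 10 N here), then snaps to 0 and stays; let go before that, it springs back up to about 0.5 rad.
- clip_nr (a joint): Angle of the near right clip (as seen from the robot): black plate 68 x 44 x 5 mm with a 28 mm downturned lip at its free end. Its hinge line on the lid is parallel to the box's x, 75 mm from the box's middle in -y, 12 mm above the lid's underside; the clip is centred 50 mm from the middle in -x. 0 = snapped down flat, lip over the rim; grows as its free end rises. Starts at 0.62 to 0.92 rad, stop at 1.1.
- clip_nr_pad (a point): Where to press the near right clip: on its plate's upper face, 45 mm from its hinge line, mid width; moves with it. x along the hinge line, z out of the face. A light spring keeps the clip up; pushed down it rides over a sprung catch in the rim at 0.2 to 0.1 rad (5 to 10 N here), then snaps to 0 and stays; let go before that, it springs back up to about 0.5 rad.
- clip_fl (a joint): Angle of the far left clip (as seen from the robot): black plate 68 x 44 x 5 mm with a 28 mm downturned lip at its free end. Its hinge line on the lid is parallel to the box's x, 75 mm from the box's middle in +y, 12 mm above the lid's underside; the clip is centred 50 mm from the middle in +x. 0 = snapped down flat, lip over the rim; grows as its free end rises. Starts at 0.62 to 0.92 rad, stop at 1.1.
- clip_fl_pad (a point): Where to press the far left clip: on its plate's upper face, 45 mm from its hinge line, mid width; moves with it. x along the hinge line, z out of the face. A light spring keeps the clip up; pushed down it rides over a sprung catch in the rim at 0.2 to 0.1 rad (5 to 10 N here), then snaps to 0 and stays; let go before that, it springs back up to about 0.5 rad.
- clip_fr (a joint): Angle of the far right clip (as seen from the robot): black plate 68 x 44 x 5 mm with a 28 mm downturned lip at its free end. Its hinge line on the lid is parallel to the box's x, 75 mm from the box's middle in -y, 12 mm above the lid's underside; the clip is centred 50 mm from the middle in +x. 0 = snapped down flat, lip over the rim; grows as its free end rises. Starts at 0.62 to 0.92 rad, stop at 1.1.
- clip_fr_pad (a point): Where to press the far right clip: on its plate's upper face, 45 mm from its hinge line, mid width; moves with it. x along the hinge line, z out of the face. A light spring keeps the clip up; pushed down it rides over a sprung catch in the rim at 0.2 to 0.1 rad (5 to 10 N here), then snaps to 0 and stays; let go before that, it springs back up to about 0.5 rad.

How it is judged:
On the way, in this order (a step that is already met when the one before it is completed fails the run):
1. the lid is shut while all four clips still stand up (value of joint lid below 0.04 rad and value of joint each of clip_nl, clip_nr, clip_fl, clip_fr above 0.3 rad), for 0.2 s.
2. one diagonal pair of clips is snapped down while the other two clips still stand up, the lid shut (value of joint lid below 0.04 rad and ((value of joint each of clip_nl, clip_fr below 0.06 rad and value of joint each of clip_nr, clip_fl above 0.3 rad) or (value of joint each of clip_nr, clip_fl below 0.06 rad and value of joint each of clip_nl, clip_fr above 0.3 rad))), for 0.2 s.
3. all four clips are snapped down (value of joint lid below 0.04 rad and value of joint each of clip_nl, clip_nr, clip_fl, clip_fr below 0.06 rad), for 0.2 s.
At the end, for the whole second after the job is handed in: The lid is shut (within 0.04 rad) and all four clips are snapped down flat (within 0.06 rad) (all of step 3); the robot touches nothing.
It fails at once if the cloche, mister or fork is pushed more than 30 mm, or the cloche or mister is tipped (distance of any of cloche, mister, fork from where it was at the start of the episode above 0.03 m or angle between any of cloche, mister's own z axis and vertical above 0.4 rad).
It also fails if it takes over 56 s, if anything falls off the work surface, if the arm or the gripper's body presses on something with over 40 N, if the wrist force passes 120 N, or if a joint passes its speed limit or range.

ROBOT

A 6-joint arm with a two-finger parallel gripper is mounted at the origin on the work surface. World frame = base frame: x ahead of the robot, y to its left, z up, the work surface at z = 0. Lengths are in m, angles in rad, forces in N, time in s.
With the tool pointing down it reaches from about 0.375 to 0.75 m from the base axis. Payload 9 kg.
Tool frame: the origin (TCP) lies midway between the tips of the shut fingers; the grasp point (between the pads) lies 19 mm behind it; z points along the fingers, y is the line along which they close (so a half turn about z gives the same grasp; the last joint's range is limited). The gripper opens to 85 mm and grips with 20 to 120 N. Pads are 22 mm wide; open, the fingers measure 114 mm over their backs; the gripper's body (76 mm by 85 mm) begins 54 mm behind the grasp point. The pads swing forward as they close: fully open they stand 13 mm farther back than shut.
Start: joints at [-1.344, 0.104, 0.097, 1.564, 0, 1.353], TCP at [0.258, -0.542, 0.231] pointing down, gripper open.
Joint ranges: [-2.99, 2.99], [-0.84, 1.86], [-1.1, 1.16], [-1.84, 2.11], [-1.51, 1.56], [-3.14, 3.14]. Speed limits (rad/s): [2.22, 2.22, 2.57, 3.14, 3.14, 3.14].

INTERFACE

Orientations are given as a unit quaternion [w, x, y, z].
In Python, from bench import manip, viewer, order, finder gives the robot as it stands.
- The arm moves only by the tool jog_arm, never from a script. Its argument "series" is a list of rows, each a list of 6 numbers: the shift along the tool's x, y, z in m, then the turn, a rotation vector about the tool's x, y, z in rad. In form: [[x, y, z, ax, ay, az], ...]. A call has exactly 10 rows; each row shifts and turns the commanded pose from where the row before left it, along the tool's axes as they then stand; what a row does not reach is not made up. A row lasts 1/8 s, in which the tool goes at most 62.5 mm and 10.7 degrees, less where a joint would pass 70% of its speed; a pose out of reach is approached as far as the arm can. A call with a gripper value outside its range is refused whole. "gripper" is the finger opening in m, from 0 to 0.0854, set as the call begins (left out, the last holds). The fingers move at their own pace and stop on an object; the grip force is fixed at half the most. Time passes only in rows, so rows that do not move let the fingers close, or fill a call up. It gives the time, the measured TCP pose, the force, the opening and the grip force at its end, in the units of the state.
- manip.get_obs(): the state, without advancing time (a new reading comes with each control period).
- viewer.get_image(name): name is "scene" or "top" or "wrist"; returns a dict with "img" (384x512x3 uint8, red, green, blue), "vfov" (degrees; the focal length in pixels is half the picture's height over the tangent of half this angle, whatever the lens; pixels are square), "cx", "cy" (the principal point, pixels), "rvec" (rotation vector, rad) and "tvec" (3), from world to camera coordinates, as OpenCV has them. Camera axes: x right, y down, z forward; pixel columns grow to the right and rows downward; lengths in m; the calibration is good to about 2 mm. A picture is of the moment at which its call begins. There is no depth.
- order.close_job(): hands the job in; it is judged then, once.
Trained networks look in a picture, given as the dict that the camera call returned (one of the last four; its "shot" number tells which), for a name from the list of things; names that differ only in an ending like _2 or _b are one class to them, and where a whole thing is asked for, a point or a joint stands for the part that bears it (a point fixed in the world has none). Each returns a list of dicts, best first, with "conf" (0 to 1); they miss things now and then, are a little off and sometimes report something else, mostly with a low value. They report only what shows in the picture. A call takes as long as a camera call.
- finder.cut_out(picture, name): "mask" (384x512 bool, what is visible of it) and "centre" ([row, column] in pixels, amid what is visible of it).
The state is a dict: "t": time; "joints": joint angles; "dq": joint speeds; "tau": joint torques, N m; "eef_pos": TCP position; "tool_rot": TCP orientation; "ft_force": force on the tool from outside, world axes, zero at the start; "wrist_torque": the same for the moment, N m; "opening": finger opening in m; "gripper_force": force on a finger pad.
Only numpy, scipy, OpenCV 4.12 (cv2) and the standard library are available. Lean on these libraries where they do the work, as an engineer would, in place of code of your own. Each camera call takes 0.05 s, during which the arm holds its last target. There are 200 camera calls.

## Working session

There is one attempt and no reset: what is moved stays moved. The work goes in short steps, Python scripts to look and compute and a tool call to move; the robot and the scene stay as the last step left them, time stands still between calls to the robot, and variables do not carry over. Pictures are saved under pics/ and viewed, at most 10 in all, crops included, and the job is handed in when it is done.

Besides the shell and the picture viewer there is one more tool, called as name(argument=value, ...) on one line, values as JSON. jog_arm: Moves the arm, as the interface text tells. Its arguments: {"type":"object","properties":{"series":{"type":"array"},"gripper":{"type":"number"}},"required":["series"]}

```bash
mkdir -p pics
cat > h.py <<'E'
import numpy as np, cv2
from bench import manip, viewer, order, finder
def cam(p):
    f=192/np.tan(np.radians(p["vfov"])/2)
    K=np.array([[f,0,p["cx"]],[0,f,p["cy"]],[0,0,1]]); return K,np.array(p["rvec"],float),np.array(p["tvec"],float)
def save(p,n): cv2.imwrite("pics/"+n,p["img"][:,:,::-1])
def proj(p,X):
    K,r,t=cam(p); return cv2.projectPoints(np.array(X,float).reshape(-1,1,3),r,t,K,None)[0][:,0]
def ray(p,uv):
    K,r,t=cam(p); R=cv2.Rodrigues(r)[0]; d=R.T@np.linalg.solve(K,[uv[0],uv[1],1]); return -R.T@t,d
E
python3 - <<'E'
from h import *
o=manip.get_obs(); print(o["t"],o["eef_pos"],o["tool_rot"],o["ft_force"])
ims=[]
for n in("top","scene"):
    p=viewer.get_image(n); ims.append(p["img"])
    C,_=ray(p,(0,0)); print(n,p["vfov"],C)
    for k in("seedbox","lid","clip_nl","clip_nr","clip_fl","clip_fr","cloche","mister","fork"):
        for d in finder.cut_out(p,k)[:2]:
            m=d["mask"]; (c,s,a)=cv2.minAreaRect(np.argwhere(m)[:,::-1].astype(np.float32))
            print(k,round(d["conf"],2),np.round(d["centre"]),m.sum(),np.round(cv2.boxPoints((c,s,a))).tolist())
    save(p,n+"0.png")
E
```

```text
0.0 [ 0.25810042 -0.54127935  0.23050959] [-6.71684292e-04  9.75365845e-01  2.20592421e-01 -8.35568365e-06] [ 0.59522134 -0.88814578  0.18692319]
top 47.423141001852116 [0.50333787 0.01888516 1.63541272]
seedbox 0.59 [212. 277.] 3747 [[230.0, 195.0], [314.0, 178.0], [324.0, 228.0], [240.0, 245.0]]
seedbox 0.56 [212. 312.] 259 [[296.0, 212.0], [317.0, 203.0], [322.0, 215.0], [302.0, 225.0]]
lid 0.88 [210. 275.] 3607 [[230.0, 196.0], [314.0, 179.0], [324.0, 226.0], [239.0, 243.0]]
lid 0.38 [216. 307.] 249 [[295.0, 215.0], [314.0, 202.0], [321.0, 213.0], [302.0, 225.0]]
clip_nl 0.63 [228. 246.] 278 [[236.0, 233.0], [236.0, 219.0], [260.0, 221.0], [259.0, 234.0]]
clip_nr 0.84 [213. 311.] 262 [[295.0, 212.0], [316.0, 203.0], [322.0, 215.0], [301.0, 225.0]]
clip_fl 0.5 [202. 240.] 248 [[231.0, 194.0], [253.0, 194.0], [253.0, 208.0], [231.0, 208.0]]
clip_fr 0.67 [190. 299.] 249 [[289.0, 188.0], [309.0, 177.0], [315.0, 189.0], [295.0, 199.0]]
clip_fr 0.34 [195. 380.] 465 [[369.0, 186.0], [395.0, 186.0], [395.0, 207.0], [369.0, 207.0]]
cloche 0.74 [213. 129.] 1168 [[109.0, 196.0], [149.0, 196
[... 887 characters left out ...]
 [263.0, 144.0], [273.0, 154.0], [255.0, 172.0]]
clip_fl 0.44 [177. 221.] 6848 [[158.0, 188.0], [233.0, 113.0], [285.0, 165.0], [210.0, 240.0]]
clip_fr 0.66 [208. 211.] 311 [[198.0, 210.0], [212.0, 196.0], [223.0, 207.0], [209.0, 221.0]]
clip_fr 0.57 [175. 220.] 5526 [[166.0, 180.0], [233.0, 113.0], [278.0, 158.0], [212.0, 226.0]]
cloche 0.74 [101. 341.] 1528 [[318.0, 118.0], [334.0, 69.0], [369.0, 81.0], [353.0, 129.0]]
mister 0.59 [279. 114.] 1165 [[82.0, 268.0], [103.0, 248.0], [142.0, 286.0], [121.0, 307.0]]
mister 0.3 [206. 210.] 362 [[196.0, 210.0], [211.0, 195.0], [224.0, 208.0], [209.0, 223.0]]
fork 0.64 [245. 298.] 719 [[256.0, 218.0], [272.0, 203.0], [331.0, 265.0], [314.0, 280.0]]
```

Run:
```python
import cv2,numpy as np
a=cv2.imread("pics/top0.png")[150:260,210:340];b=cv2.imread("pics/scene0.png")[100:250,140:300]
r=lambda i:cv2.resize(i,(400,int(400*i.shape[0]/i.shape[1])),interpolation=cv2.INTER_CUBIC)
a,b=r(a),r(b);c=np.zeros((max(a.shape[0],b.shape[0]),800,3),np.uint8);c[:a.shape[0],:400]=a;c[:b.shape[0],400:]=b
cv2.imwrite("pics/c0.png",c)
```

```text
(no output)
```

View pics/c0.png

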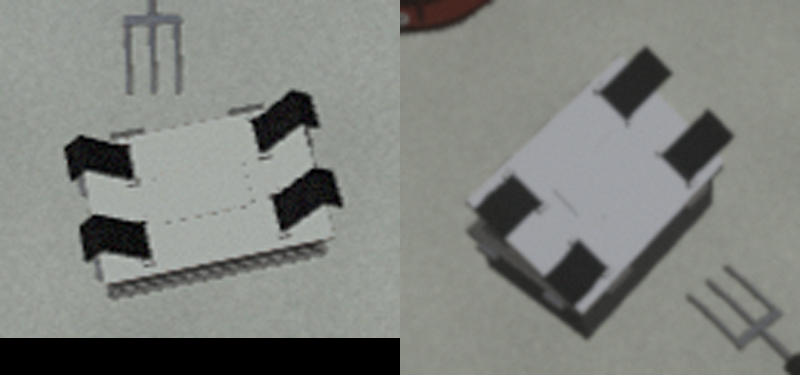

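```bash
cat >> h.py <<'E'
S=4
def geom(q):
    x,y,w,L=q[:4]; R=cv2.Rodrigues(np.array([0,0,w]))[0]
    RL=cv2.Rodrigues(np.array([0,L,0.]))[0]   # +rot about y: -x side rises
    B=lambda P:(R@np.array(P,float).T).T+[x,y,0]
    def LD(P): # lid frame: origin at box centre, z above lid underside
        P=np.array(P,float)-[.088,0,0]; return B((RL@P.T).T+[.088,0,.09])
    cl={}
    for i,(k,sx,sy) in enumerate((("clip_nl",-1,1),("clip_nr",-1,-1),("clip_fl",1,1),("clip_fr",1,-1))):
        a=q[4+i]
        def C(u,v,n,a=a,sx=sx,sy=sy): # u along x, v out, n normal
            return [sx*.05+u, sy*(.075+v*np.cos(a)-n*np.sin(a)), .012+v*np.sin(a)+n*np.cos(a)]
        g=lambda L_:LD([C(*z) for z in L_])
        cl[k]=dict(top=g([(u,v,n) for u in(-.022,.022) for v in(0,.068) for n in (-.0025,.0025)]),
          lip=g([(u,v,n) for u in(-.022,.022) for v in(.063,.068) for n in(.0025,-.0255)]), pad=g([(0,.045,.0025)])[0])
    lid=LD([(a,b,c) for a in(-.088,.088) for b in(-.128,.128) for c in(0,.008)])
    return lid,cl,LD,B
def render(p,q,roi):
    lid,cl,_,B=geom(q); c0,r0,c1,r1=roi
    def fill(im,X,v=255):
        h=cv2.convexHull(((proj(p,X)-[c0,r0]+.5)*S).astype(np.float32)); cv2.fillConvexPoly(im,np.round(h*16).astype(np.int32),v,shift=4)
    z=lambda:np.zeros(((r1-r0)*S,(c1-c0)*S),np.uint8)
    w,k=z(),z(); fill(w,lid)
    for d in cl.values():
        for n in("top","lip"): fill(k,d[n]); fill(w,d[n],0)
    f=lambda m:cv2.GaussianBlur(cv2.resize(m,(c1-c0,r1-r0),interpolation=cv2.INTER_AREA).astype(np.float32)/255,(0,0),1)
    return f(w),f(k)
def targets(p,roi):
    c0,r0,c1,r1=roi; g=p["img"][r0:r1,c0:c1].astype(np.float32).mean(2)
    return g
E
python3 - <<'E'
from h import *
from scipy.optimize import minimize
D=[(viewer.get_image("top"),(215,165,335,255)),(viewer.get_image("scene"),(155,110,290,240))]
T=[]
for p,roi in D:
    c0,r0,c1,r1=roi; im=p["img"][r0:r1,c0:c1].astype(np.float32); g=im.mean(2)
    wl=np.clip((im[...,2]-150)/40,0,1); 
    print(np.percentile(g,[1,5,10,25,50,75,90,99]), im[r1-r0-5,5], im[(r1-r0)//2,(c1-c0)//2])
    k=np.clip((75-g)/35,0,1)
    # white = bluish-bright lid
    m=finder.cut_out(p,"lid")[0]["mask"][r0:r1,c0:c1].astype(np.float32)
    mb=cv2.dilate(m,np.ones((9,9)))
    k=k*mb
    w=np.clip(m-k,0,1); f=lambda a:cv2.GaussianBlur(a,(0,0),1); T.append((f(w),f(k)))
def cost(q):
    c=0
    for (p,roi),(tw,tk) in zip(D,T):
        w,k=render(p,q,roi); c+=.3*((w-tw)**2).sum()+((k-tk)**2).sum()
    return c+1e3*max(0,q[3]-.85)
best=None
for w in(-.2,.2):
  for L in(.45,.7):
    C,d=ray(D[0][0],(277,212)); X=C+d*((.13-C[2])/d[2])
    q=np.array([X[0],X[1],w,L,.75,.75,.75,.75])
    for _ in range(3):
        s=np.vstack([q]+[q+e for e in np.diag([.02,.02,.1,.1,.15,.15,.15,.15])])
        r=minimize(cost,q,method="Nelder-Mead",options=dict(initial_simplex=s,maxfev=700,xatol=1e-4,fatol=1e-3)); q=r.x
    print(w,L,r.fun,np.round(q,3))
    if best is None or r.fun<best.fun: best=r
q=best.x; np.save("q.npy",q)
lid,cl,LD,B=geom(q); print("lid_edge",LD([(-.068,0,.008)]))
lid,cl,LD,B=geom([*q[:3],0,*q[4:]])
for k,d in cl.items(): print(k,np.round(d["pad"],3))
print("closed edge",LD([(-.068,0,.008)]))
vs=[]
for (p,roi),n in zip(D,"ab"):
    w,k=render(p,q,roi); c0,r0,c1,r1=roi; im=p["img"][r0:r1,c0:c1].copy()
    im=cv2.resize(im,None,fx=3,fy=3,interpolation=cv2.INTER_CUBIC)
    for m,col in((w,(255,0,0)),(k,(0,255,0))):
        cs,_=cv2.findContours((cv2.resize(m,None,fx=3,fy=3)>.5).astype(np.uint8),0,1)
        cv2.drawContours(im,cs,-1,col,1)
    vs.append(cv2.copyMakeBorder(im,0,390-im.shape[0],0,0,cv2.BORDER_CONSTANT))
cv2.imwrite("pics/fit.png",np.hstack(vs)[:,:,::-1])
for n,h in(("cloche",.08),("mister",.15),("fork",.02)):
    d=finder.cut_out(D[0][0],n)[0]["centre"]; C,v=ray(D[0][0],d[::-1]); print(n,C+v*((h-C[2])/v[2]))
E
```

```text
[ 10.          20.66666603  71.2666687  146.66667175 151.
 156.         166.66667175 170.33332825] [150. 154. 149.] [164. 173. 164.]
[ 36.66666794  39.66666794  54.         134.66667175 139.
 142.66667175 160.66667175 162.        ] [139. 143. 135.] [157. 160. 166.]
-0.2 0.45 557.4183349609375 [ 0.528 -0.066  0.224  0.542  0.435 -1.103  0.68   0.809]
-0.2 0.7 298.6925048828125 [ 0.529 -0.064  0.225  0.487  0.794  0.842  0.833  0.849]
0.2 0.45 297.91424560546875 [ 0.529 -0.064  0.222  0.498  0.719  0.818  0.786  0.844]
0.2 0.7 296.1907958984375 [ 0.528 -0.064  0.227  0.497  0.777  0.817  0.842  0.852]
lid_edge [[ 0.48407978 -0.0743107   0.17139177]]
clip_nl [0.456 0.027 0.135]
clip_nr [ 0.503 -0.177  0.137]
clip_fl [0.554 0.048 0.137]
clip_fr [ 0.6   -0.153  0.138]
closed edge [[ 0.4619833 -0.079403   0.098    ]]
cloche [0.52703436 0.44460154 0.08      ]
mister [ 0.60202916 -0.41473249  0.15      ]
fork [0.82274994 0.00277844 0.02      ]
```

View pics/fit.png

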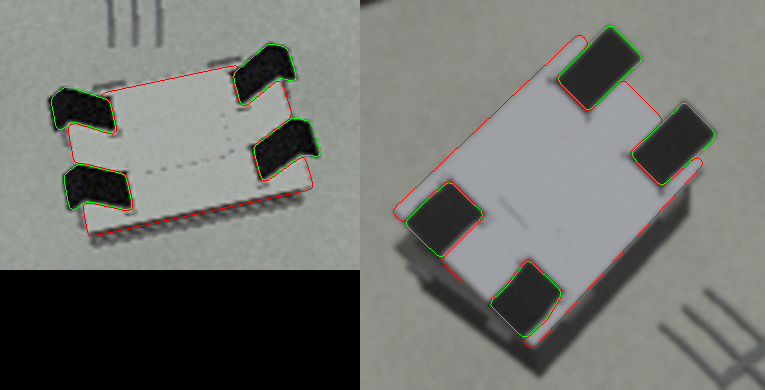

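The fit overlay (lid outline from about (90,235) to (312,187) top; the clips green) matches both views. The box is at (0.528, -0.064), yaw 0.227, and the lid is at 0.50 rad. I'll rise, align the tool with the box and close the fingers.

jog_arm(series=[[0,0,-0.006,0,0,0.0218],[0,0,-0.006,0,0,0.0218],[0,0,-0.006,0,0,0.0218],[0,0,-0.006,0,0,0.0218],[0,0,-0.006,0,0,0.0218],[0,0,-0.006,0,0,0.0218],[0,0,-0.006,0,0,0.0218],[0,0,-0.006,0,0,0.0218],[0,0,-0.006,0,0,0.0218],[0,0,-0.006,0,0,0.0218]], gripper=0)

```text
t: 2.6
eef_pos: [0.2582, -0.5416, 0.2917]
tool_rot: [0.0, 0.994, 0.112, -0.0]
ft_force: [-0.5, 0.8, -0.2]
opening: -0.0003
gripper_force: 0.0
```

jog_arm(series=[[0.032,-0.04,0,0,0,0],[0.032,-0.04,0,0,0,0],[0.032,-0.04,0,0,0,0],[0.032,-0.04,0,0,0,0],[0.032,-0.04,0,0,0,0],[0.032,-0.04,0,0,0,0],[0.032,-0.04,0,0,0,0],[0.032,-0.04,0,0,0,0],[0.032,-0.04,0,0,0,0],[0.032,-0.044,0,0,0,0]])

```text
t: 3.85
eef_pos: [0.4797, -0.0745, 0.2917]
tool_rot: [0.0, 0.994, 0.113, 0.0]
ft_force: [0.7, -0.3, 0.4]
opening: -0.0001
gripper_force: 0.0
```

jog_arm(series=[[0,0,0.025,0,0,0],[0,0,0.025,0,0,0],[0,0,0.025,0,0,0],[0,0,0.025,0,0,0],[0,0,0.01,0,0,0],[0,0,0.01,0,0,0],[0,0,0.01,0,0,0],[0,0,0.01,0,0,0],[0,0,0.01,0,0,0],[0,0,0.01,0,0,0]])

```text
t: 5.1
eef_pos: [0.4791, -0.0761, 0.1307]
tool_rot: [0.0, 0.994, 0.113, -0.0]
ft_force: [-1.0, -0.4, 1.5]
opening: 0.0002
gripper_force: 0.9
```

jog_arm(series=[[0,0,0.01,0,0,0],[0,0,0.01,0,0,0],[0,0,0.006,0,0,0],[0,0,0.004,0,0,0],[0,0,0.003,0,0,0],[0,0,0.002,0,0,0],[0,0,0,0,0,0],[0,0,0,0,0,0],[0,0,0,0,0,0],[0,0,0,0,0,0]])

```text
t: 6.35
eef_pos: [0.4792, -0.0761, 0.0979]
tool_rot: [0.0, 0.994, 0.113, 0.0]
ft_force: [-6.9, 1.8, 14.4]
opening: -0.0003
gripper_force: 7.5
```

jog_arm(series=[[0,0,-0.045,0,0,0],[0,0,-0.05,0,0,0],[0,-0.04,0,0,0,0],[0,-0.04,0,0,0,0],[0,-0.037,0,0,0,0],[0,0,0.02,0,0,0],[0,0,0.02,0,0,0],[0,0,0.015,0,0,0],[0,0,0.01,0,0,0],[0,0,0.007,0,0,0]])

```text
t: 7.6
eef_pos: [0.4529, 0.0376, 0.1188]
tool_rot: [-0.0, 0.994, 0.113, -0.0]
ft_force: [-0.6, 0.9, 3.9]
opening: -0.0006
gripper_force: 1.2
```

jog_arm(series=[[0,0,0.005,0,0,0],[0,0,0.004,0,0,0],[0,0,0.004,0,0,0],[0,0,0.003,0,0,0],[0,0,0.002,0,0,0],[0,0,0.001,0,0,0],[0,0,0,0,0,0],[0,0,0,0,0,0],[0,0,0,0,0,0],[0,0,0,0,0,0]])

```text
t: 8.85
eef_pos: [0.4536, 0.0381, 0.1036]
tool_rot: [0.0, 0.994, 0.113, 0.001]
ft_force: [-11.4, 4.8, 29.0]
opening: -0.0002
gripper_force: 15.0
```

jog_arm(series=[[0,0,-0.045,0,0,0],[0,0,-0.046,0,0,0],[0.02,0.04,0,0,0,0],[0.02,0.05,0,0,0,0],[0.02,0.05,0,0,0,0],[0.02,0.05,0,0,0,0],[0.02,0.044,0,0,0,0],[0,0,0,0,0,0],[0,0,0,0,0,0],[0,0,0,0,0,0]])

```text
t: 10.1
eef_pos: [0.6026, -0.1667, 0.1918]
tool_rot: [0.0, 0.994, 0.114, 0.0]
ft_force: [-0.4, 0.3, 0.4]
opening: 0.0003
gripper_force: 0.0
```

Run:
```python
from h import *
a=viewer.get_image("top")["img"][150:260,210:340];b=viewer.get_image("scene")["img"][100:250,140:300]
r=lambda i:cv2.resize(i,(400,375),interpolation=cv2.INTER_CUBIC)
cv2.imwrite("pics/c1.png",np.hstack([r(a),r(b)])[:,:,::-1])
```

```text
(no output)
```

View pics/c1.png

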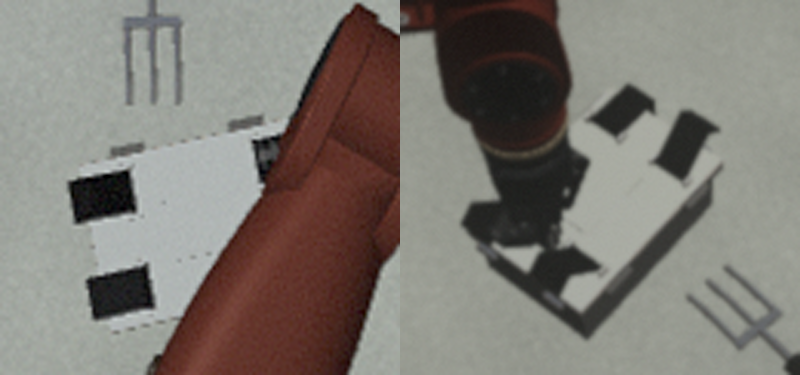

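Left clips at (120,290) and (102,196) in the top view: it isn't obvious whether the near-left one is down. I'll fit the angles.

```bash
cat > ang.py <<'E'
from h import *
import sys
q=np.load("q.npy"); D=[(viewer.get_image("top"),(215,165,335,255)),(viewer.get_image("scene"),(155,110,290,240))]
names=["clip_nl","clip_nr","clip_fl","clip_fr"]
def run(sel,L=0.):
  for k in sel:
    i=names.index(k); out=[]
    for p,roi in D:
        c0,r0,c1,r1=roi; g=p["img"][r0:r1,c0:c1].astype(np.float32).mean(2)
        t=cv2.GaussianBlur(np.clip((80-g)/35,0,1),(0,0),1)
        best=[]
        for a in np.arange(0,1.11,.1):
            qq=q.copy(); qq[3]=L; qq[4+i]=a
            _,cl,_,_=geom(qq); X=np.vstack([cl[k]["top"],cl[k]["lip"]]); uv=proj(p,X)
            m=np.zeros(((r1-r0)*S,(c1-c0)*S),np.uint8)
            for n in("top","lip"):
                h=cv2.convexHull(((proj(p,cl[k][n])-[c0,r0]+.5)*S).astype(np.float32)); cv2.fillConvexPoly(m,np.round(h*16).astype(np.int32),255,shift=4)
            m=cv2.GaussianBlur(cv2.resize(m,(c1-c0,r1-r0),interpolation=cv2.INTER_AREA).astype(np.float32)/255,(0,0),1)
            # window: around the clip over all angles
            qq[4+i]=.5;_,cl,_,_=geom(qq);c=proj(p,cl[k]["pad"])[0]-[c0,r0]
            yy,xx=np.mgrid[:r1-r0,:c1-c0]; W=np.hypot(xx-c[0],yy-c[1])<15
            best.append(((m-t)**2)[W].sum())
        out.append(np.round(best).astype(int))
    print(k,*out)
run(sys.argv[1:])
E
python3 ang.py clip_nl clip_fl
```

```text
clip_nl [23 24 28 31 34 34 33 31 30 33 42 54] [ 21  34  53  71  91 106 127 150 171 191 206 223]
clip_fl [29 30 32 33 34 32 29 25 23 24 32 43] [105  84  62  46  33  23  18  20  27  36  46  58]
```

Near-left is down (0) and far-left is still up (0.6). Next is far-right.

jog_arm(series=[[0,0,0.02,0,0,0],[0,0,0.02,0,0,0],[0,0,0.015,0,0,0],[0,0,0.01,0,0,0],[0,0,0.007,0,0,0],[0,0,0.005,0,0,0],[0,0,0.004,0,0,0],[0,0,0.004,0,0,0],[0,0,0.003,0,0,0],[0,0,0.002,0,0,0]])

```text
t: 11.55
eef_pos: [0.6038, -0.1683, 0.1039]
tool_rot: [0.001, 0.994, 0.113, 0.001]
ft_force: [-6.9, 0.5, 25.8]
opening: -0.0
gripper_force: 12.1
```

jog_arm(series=[[0,0,0.001,0,0,0],[0,0,0,0,0,0],[0,0,0,0,0,0],[0,0,-0.045,0,0,0],[0,0,-0.046,0,0,0],[-0.05,0.03,-0.02,0,0,0],[-0.05,0.03,-0.02,0,0,0],[-0.05,0.03,0,0,0,0],[-0.05,0.03,0,0,0,0],[-0.03,0.03,0,0,0,0]])

```text
t: 12.8
eef_pos: [0.4108, -0.3664, 0.2313]
tool_rot: [-0.0, 0.994, 0.113, 0.0]
ft_force: [0.9, -1.3, 0.1]
opening: 0.0003
gripper_force: 0.0
```

```bash
python3 ang.py clip_nl clip_fl clip_nr clip_fr
```

```text
clip_nl [22 24 28 31 33 34 32 30 30 33 41 54] [ 19  31  51  70  90 105 126 149 170 191 206 223]
clip_fl [29 29 32 33 33 32 29 25 22 24 32 43] [107  85  62  45  31  20  15  15  22  32  44  56]
clip_nr [12 13 15 19 23 24 24 22 19 16 16 23] [224 210 195 176 149 117  84  47  21  24  55 101]
clip_fr [18 18 20 24 26 28 26 23 18 13 11 14] [ 27  29  35  46  62  84 117 166 217 260 292 319]
```

The first diagonal is down and the other pair stands at 0.8 and 0.65 rad. Next is near-right.

jog_arm(series=[[0.033,-0.038,0,0,0,0],[0.033,-0.038,0,0,0,0],[0.033,-0.038,0,0,0,0],[0.033,-0.037,0,0,0,0],[0,0,0.03,0,0,0],[0,0,0.03,0,0,0],[0,0,0.02,0,0,0],[0,0,0.015,0,0,0],[0,0,0.01,0,0,0],[0,0,0.007,0,0,0]])

```text
t: 14.15
eef_pos: [0.5075, -0.189, 0.1195]
tool_rot: [0.0, 0.994, 0.113, 0.0]
ft_force: [-0.2, -0.7, 3.2]
opening: -0.0003
gripper_force: 1.1
```

jog_arm(series=[[0,0,0.005,0,0,0],[0,0,0.004,0,0,0],[0,0,0.004,0,0,0],[0,0,0.003,0,0,0],[0,0,0.002,0,0,0],[0,0,0,0,0,0],[0,0,0,0,0,0],[0,0,0,0,0,0],[0,0,0,0,0,0],[0,0,0,0,0,0]])

```text
t: 15.4
eef_pos: [0.508, -0.1894, 0.1039]
tool_rot: [0.001, 0.994, 0.113, 0.001]
ft_force: [-4.3, -0.1, 18.4]
opening: -0.0001
gripper_force: 9.5
```

Now far-left: rise, cross over and press.

jog_arm(series=[[0,0,-0.045,0,0,0],[0,0,-0.045,0,0,0],[0.02,-0.047,0,0,0,0],[0.02,-0.047,0,0,0,0],[0.02,-0.047,0,0,0,0],[0.02,-0.047,0,0,0,0],[0.018,-0.046,0,0,0,0],[0,0,0.02,0,0,0],[0,0,0.02,0,0,0],[0,0,0.015,0,0,0]])

```text
t: 16.65
eef_pos: [0.5493, 0.0605, 0.1343]
tool_rot: [-0.0, 0.994, 0.112, -0.001]
ft_force: [0.2, -0.8, 1.2]
opening: 0.0001
gripper_force: 0.6
```

jog_arm(series=[[0,0,0.01,0,0,0],[0,0,0.007,0,0,0],[0,0,0.005,0,0,0],[0,0,0.004,0,0,0],[0,0,0.004,0,0,0],[0,0,0.003,0,0,0],[0,0,0.002,0,0,0],[0,0,0.001,0,0,0],[0,0,0,0,0,0],[0,0,0,0,0,0]])

```text
t: 17.9
eef_pos: [0.5508, 0.0617, 0.1037]
tool_rot: [0.0, 0.994, 0.113, 0.001]
ft_force: [-10.4, 3.8, 26.2]
opening: -0.0001
gripper_force: 13.4
```

jog_arm(series=[[0,0,-0.045,0,0,0],[0,0,-0.045,0,0,0],[-0.03,-0.03,-0.02,0,0,0],[-0.05,-0.03,-0.02,0,0,0],[-0.05,-0.03,0,0,0,0],[-0.03,-0.03,0,0,0,0],[0,0,0,0,0,0],[0,0,0,0,0,0],[0,0,0,0,0,0],[0,0,0,0,0,0]])

```text
t: 19.15
eef_pos: [0.3676, 0.142, 0.23]
tool_rot: [0.0, 0.994, 0.113, -0.0]
ft_force: [-0.5, 0.0, 0.2]
opening: 0.0001
gripper_force: 0.0
```

```bash
python3 ang.py clip_nl clip_fl clip_nr clip_fr
python3 - <<'E'
from h import *
a=viewer.get_image("top")["img"][150:260,210:340];b=viewer.get_image("scene")["img"][100:250,140:300]
r=lambda i:cv2.resize(i,(400,375),interpolation=cv2.INTER_CUBIC)
cv2.imwrite("pics/c2.png",np.hstack([r(a),r(b)])[:,:,::-1])
E
```

```text
clip_nl [22 24 27 30 33 33 32 30 29 33 41 54] [ 19  31  50  69  90 105 126 149 170 191 206 223]
clip_fl [23 24 26 28 29 27 25 20 18 19 26 37] [ 18  32  53  72  87 104 122 144 163 180 194 204]
clip_nr [20 22 25 30 34 36 35 33 29 24 22 25] [ 17  28  41  60  81 106 135 175 214 249 279 305]
clip_fr [17 18 20 23 26 27 26 22 17 12 10 13] [ 27  29  35  46  62  84 118 167 217 261 292 320]
```

View pics/c2.png

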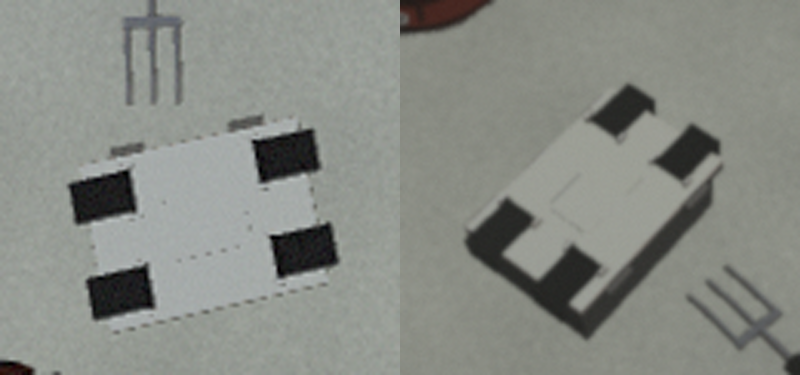

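All four clips lie flat at (102,196), (120,292), (287,155) and (305,250) in the top view. The lid is flush and the arm is clear.

```bash
python3 -c "
from bench import order
print(order.close_job())"
```

```text
the job is handed in; nothing more can be done
None
```

The lid is shut, and the clips were snapped down near-left then far-right, then near-right then far-left; the final pictures show all four flat, the arm never went near the cloche, mister or fork, and the job is handed in (no verdict came back).

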